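# Build up the spare punch tool on its shoe

### The job

Build up the punch tool on the green tool shoe, from the bottom up: first set the dark U-shaped die block squarely on the middle of the bright raised seat, next lay the gauge block flat and centred in the die block's slot. Then lay squarely on top of the die block the guide plate whose hole the punch passes through, and last stand the punch upright, thick end down, through that hole so that it rests on the gauge block. Leave the other guide plate and the clips where they lie.

Things in the scene. Friction and masses are not known exactly. Their poses are not given: they have to be found in the camera images.
- shoe_seat (a point): Tool shoe, fixed to the table: green plate 110 (x) x 96 (y) x 10 mm with a bright steel raised seat 72 (x) x 60 (y) mm in its middle; this point is the centre of the seat's top face, 16 mm above the table. x, y are the shoe's sides, z up. The die block goes on it with its x along the shoe's x (either way round).
- die_center (a point): Dark steel U-shaped die block, loose, 0.35 kg, 56 (x) x 44 (y) x 26 mm high; point at its centre, 13 mm above its underside. An open-ended slot 30 mm wide runs right through along y, its floor 12 mm above the underside; the two side walls are 13 mm thick (best gripped across x, 56 mm). The gauge block lies in the slot lengthwise, overhanging each end by 6 mm.
- gauge_center (a point): Light steel gauge block with two small notches, loose, 0.12 kg, 22 (x) x 56 (y) x 12 mm high, lying flat; point at its centre, 6 mm above its underside; y runs along its length. Gripped over its ends (56 mm along y), it can be let go in the die block's slot with the fingers outside the die block.
- guide_blue_center (a point): Blue guide plate, loose, 0.12 kg, 56 (x) x 44 (y) x 14 mm, with a 24 mm round hole straight through its middle, which the punch passes; point at the centre of the hole, 7 mm above the underside. It rests on the two walls of the die block with x along the die block's x (either way round), its underside 2 mm above the gauge block. Grip across x (56 mm).
- guide_yellow_center (a point): Yellow guide plate of the same outer size (56 x 44 x 14 mm), loose, but with a hole of only 10 mm, too small for the punch; point at its centre, 7 mm above the underside. Not used: leave it.
- punch_center (a point): Dark steel punch, loose, 0.06 kg, standing upright, thick end down, 16 mm diameter (narrower in its upper half, but gripped as if 16 mm wide), 53 mm high; point at its middle, 26.5 mm above its foot; z points up along it. When home it stands on the gauge block and 37 mm of it show above the guide plate. Grip its upper part.
- clip_a_center (a point): Black moulded clip, loose bystander, 46 x 67 x 28 mm; point at its centre, 14 mm above its underside. Leave it.
- clip_b_center (a point): Black moulded clip with a stud on top, loose bystander, 47 x 74 x 31 mm; point at its centre. Leave it.

How it is judged:
On the way, in this order (a step that is already met when the one before it is completed fails the run):
1. the die block sits squarely on the seat of the shoe (horizontal distance between die_center and shoe_seat below 0.01 m and z of die_center in the frame of shoe_seat between 0.01 and 0.016 m and angle between the x axis of die_center and the x axis of shoe_seat, either way round below 0.2 rad and angle between die_center's own z axis and vertical below 0.1 rad), for 0.2 s.
2. the gauge block lies in the die block's slot (all of step 1 and x of gauge_center in the frame of die_center between -0.008 and 0.008 m and y of gauge_center in the frame of die_center between -0.01 and 0.01 m and z of gauge_center in the frame of die_center between 0.002 and 0.008 m and angle between the y axis of gauge_center and the y axis of die_center, either way round below 0.25 rad), for 0.2 s.
3. the blue guide plate lies on the die block (all of step 2 and horizontal distance between guide_blue_center and die_center below 0.01 m and z of guide_blue_center in the frame of die_center between 0.017 and 0.023 m and angle between the x axis of guide_blue_center and the x axis of die_center, either way round below 0.2 rad), for 0.2 s.
4. the punch stands through the guide plate on the gauge block (all of step 3 and horizontal distance between punch_center and guide_blue_center below 0.008 m and z of punch_center in the frame of gauge_center between 0.0295 and 0.0355 m and angle between punch_center's own z axis and vertical below 0.12 rad), for 0.2 s.
At the end, for the whole second after the job is handed in: Die block flat on the seat (10 mm, 0.2 rad); gauge block on its slot floor (8 mm across, 10 mm along, 0.25 rad); blue guide plate on the die block (10 mm, 0.2 rad); punch upright (0.12 rad), thick end down, in its hole (8 mm), foot on the gauge block (3 mm); all at rest (all of step 4 and linear speed of each of die, gauge, guide_blue, punch below 0.02 m/s); the robot touches nothing.
It fails at once if the yellow guide plate or a clip was moved by more than 25 mm (distance of any of guide_yellow_center, clip_a_center, clip_b_center from where it was at the start of the episode above 0.025 m).
It also fails if it takes over 106 s, if anything falls off the work surface, if the arm or the gripper's body presses on something with over 40 N, if the wrist force passes 120 N, or if a joint passes its speed limit or range.

### The arm

A 6-joint arm with a two-finger parallel gripper is mounted at the origin on a cart in front of the work surface, level with it; the furniture and walls round the work are solid. World frame = base frame: x ahead of the robot, y to its left, z up, the work surface at z = 0. Lengths are in m, angles in rad, forces in N, time in s.
With the tool pointing down it reaches from about 0.35 to 0.85 m from the base axis. Payload 8.1 kg.
Tool frame: the origin (TCP) lies at the very end of the fingers, on their centre line; the grasp point (between the pads) lies robot.grip_point_offset behind it (robot.grip_point_offset is the distance from the TCP to the grasp point, in m); z points along the fingers, y is the line along which they close (so a half turn about z gives the same grasp; the last joint's range is limited). The gripper opens to 93 mm and grips with 3 to 60 N. Pads are 15 mm wide; open, the fingers measure 128 mm over their backs; the gripper's body (75 mm by 188 mm) begins 65 mm behind the grasp point.
Start: joints at [-1.235, 0.13, 1.488, -0, 1.523, -0.085], TCP at [0.245, -0.548, 0.219] pointing down, gripper open.
Joint ranges: [-2.96, 2.96], [-0.89, 2.26], [0.02, 2.5], [-1.34, 4.48], [0, 2.73], [-2.66, 2.66]. Speed limits (rad/s): [2.39, 2.39, 2.79, 3.14, 3.14, 3.14].

### API

Orientations are given as a rotation vector (axis times angle).
In Python, from plant import robot, eyes gives the robot as it stands. The module is installed in compiled form; this text tells all that it offers.
- The arm moves only by the tool apply_moves, never from a script. Its argument "steps" is one flat list of numbers, 7 for each row, row after row: the shift along the tool's x, y, z in units of 30 mm (1.0 is 30 mm), then the turn, a rotation vector about the tool's x, y, z in units of 6 degrees (1.0 is 6 degrees), then the opening in per cent of the stroke, from 0 (shut) to 100 (fully open). In form: [dx, dy, dz, ax, ay, az, fingers, dx, dy, dz, ax, ay, az, fingers, ...]. A call has 1 to 12 rows; each row shifts and turns the commanded pose from where the row before left it, along the tool's axes as they then stand; what a row does not reach is not made up. A row lasts 1/12 s, in which the tool goes at most 41.7 mm and 7.16 degrees, less where a joint would pass 70% of its speed; a pose out of reach is approached as far as the arm can. A call is refused whole if a number of a shift passes 1 or a number of a turn 1, either way. A call with a gripper value outside its range is refused whole. The fingers move at their own pace and stop on an object; "grip_force" is the grip in N (left out, the last holds). Time passes only in rows, so rows that do not move let the fingers close. It gives the time, the measured TCP pose, the force, the opening and the grip force at its end, in the units of the state.
- robot.read_state(): the state, without advancing time (a new reading comes with each control period).
- eyes.read_camera(name): name is "scene" or "top" or "wrist"; returns the picture (420x560x3 uint8, red, green, blue); there is no depth.
- eyes.calibration(name): a dict with "K" (3x3 intrinsics, pixels), "R" (3x3) and "t" (3): a world point X has camera coordinates R X + t. Camera axes: x right, y down, z forward; pixel columns grow to the right and rows downward; lengths in m; the calibration is good to about 2 mm. A picture is of the moment at which its call begins: read the wrist's pose just before it. calibration takes no time and is no camera call; for the wrist camera it gives the pose at the moment of the call.
- robot.close_job(): hands the job in; it is judged then, once.
Trained networks look in the newest picture that a camera, given by its name, has taken for a name from the list of things; names that differ only in an ending like _2 or _b are one class to them, and where a whole thing is asked for, a point or a joint stands for the part that bears it (a point fixed in the world has none). Each returns a list of dicts, best first, with "conf" (0 to 1); they miss things now and then, are a little off and sometimes report something else, mostly with a low value. They report only what shows in the picture. A call takes as long as a camera call.
- eyes.search_frame(camera, thing): "rect" ([left, top, width, height] in pixels, round what is visible of it).
- eyes.place_of(camera, thing): "xy" ([column, row] in pixels: a listed point, or the origin of a listed thing).
The state is a dict: "t": time; "q": joint angles; "dq": joint speeds; "joint_torque": joint torques, N m; "tool_pos": TCP position; "orientation": TCP orientation; "force": force on the tool from outside, world axes, zero at the start; "wrist_torque": the same for the moment, N m; "opening": finger opening in m; "gripper_force": force on a finger pad.
Only numpy, scipy, OpenCV 4.12 (cv2) and the standard library are available. Lean on these libraries where they do the work, as an engineer would, in place of code of your own. Each camera call takes 0.05 s, during which the arm holds its last target. There are 200 camera calls.

## Working session

There is one attempt and no reset: what is moved stays moved. The work goes in short steps, Python scripts to look and compute and a tool call to move; the robot and the scene stay as the last step left them, time stands still between calls to the robot, and variables do not carry over. Pictures are saved under pics/ and viewed, at most 14 in all, crops included, and the job is handed in when it is done.

Besides the shell and the picture viewer there is one more tool, called after "Request:" by a JSON object that holds its "fn" and its "kwargs", one argument or row to a line. apply_moves: Moves the arm, as the interface text tells. Its arguments: {"type":"object","properties":{"steps":{"type":"array"},"grip_force":{"type":"number"}},"required":["steps"]}

```bash
mkdir -p pics; cat > h.py <<'E'
import numpy as np, cv2
from scipy.spatial.transform import Rotation as Rn
from plant import robot, eyes
def save(cam,name):
    c=eyes.calibration(cam); im=eyes.read_camera(cam); cv2.imwrite('pics/'+name,im[:,:,::-1]); return im,c
def back(c,uv,z):
    uv=np.asarray(uv,float).reshape(-1,2)
    d=(np.linalg.inv(c['K'])@np.c_[uv,np.ones(len(uv))].T)
    R=np.array(c['R']);o=-R.T@np.array(c['t']); d=(R.T@d).T
    return o+d*((z-o[2])/d[:,2])[:,None]
def proj(c,X):
    p=np.array(c['K'])@(np.array(c['R'])@np.asarray(X,float).reshape(-1,3).T+np.array(c['t'])[:,None]); return (p[:2]/p[2]).T
Z=dict(shoe_seat=.016,die_center=.013,gauge_center=.006,guide_blue_center=.007,guide_yellow_center=.007,punch_center=.0265,clip_a_center=.014,clip_b_center=.0155)
E
python3 - <<'E'
from h import *
s=robot.read_state(); print(s, robot.grip_point_offset)
for cam in ['top','scene']:
    im,c=save(cam,cam+'0.png')
    R=np.array(c['R']); print(cam,'cam pos',-R.T@c['t'])
    for n in Z:
        for r in eyes.place_of(cam,n)[:2]: print(n,np.round(r['xy']),round(r['conf'],2),np.round(back(c,r['xy'],Z[n])[0],3))
E
```

```text
{'t': 0.0, 'q': array([-1.23537321e+00,  1.31147496e-01,  1.48927546e+00, -2.05115174e-05,
        1.52299822e+00, -8.53827061e-02]), 'dq': array([ 2.24161962e-03, -1.05333800e-03,  1.16006590e-03, -8.03869152e-05,
        1.03004475e-03,  9.83797815e-04]), 'joint_torque': array([ 5.23062988e-05, -5.59837067e+01, -4.91763926e+01,  7.67787010e-02,
        3.56096460e-02, -1.78631944e-04]), 'tool_pos': array([ 0.24493233, -0.5471062 ,  0.21759771]), 'orientation': array([-3.07053853e+00, -6.55757161e-01,  3.89857731e-04]), 'force': array([ 0.31864537,  0.74624473, -0.48497409]), 'wrist_torque': array([ 0.00401045, -0.00541218,  0.0370741 ]), 'gripper_force': 0.0, 'opening': 0.092715047327721} 0.0188
top cam pos [0.33685241 0.02318654 1.37147089]
shoe_seat [372. 218.] 0.96 [ 0.496 -0.211  0.016]
die_center [306. 239.] 0.62 [ 0.443 -0.043  0.013]
gauge_center [304. 185.] 0.47 [ 0.579 -0.038  0.006]
gauge_center [371. 218.] 0.17 [ 0.497 -0.209  0.006]
guide_blue_center [432. 215.] 0.79 [ 0.508 -0.363  0.007]
guide_yellow_center [131. 235.] 0.77 [0.446 0.393 0.007]
punch_center [246. 243.] 0.37 [0.429 0.106 0.026]
clip_a_center [252. 186.] 0.52 [0.573 0.094 0.014]
clip_b_center [183. 225.] 0.57 [0.473 0.263 0.016]
scene cam pos [-0.1442393   1.00481536  0.94159559]
die_center [313. 226.] 0.73 [ 0.434 -0.011  0.013]
gauge_center [280. 209.] 0.55 [ 0.569 -0.037  0.006]
gauge_center [328. 190.] 0.35 [ 0.493 -0.207  0.006]
guide_blue_center [348. 169.] 0.6 [ 0.498 -0.357  0.007]
guide_blue_center [226. 314.] 0.45 [0.446 0.39  0.007]
guide_yellow_center [222. 312.] 0.64 [0.459 0.391 0.007]
punch_center [292. 246.] 0.6 [0.429 0.112 0.026]
clip_a_center [254. 231.] 0.72 [0.568 0.101 0.014]
clip_b_center [250. 278.] 0.53 [0.463 0.266 0.015]
```

View pics/top0.png

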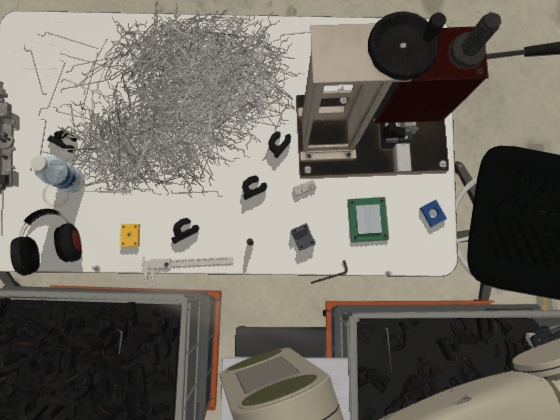

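View pics/scene0.png

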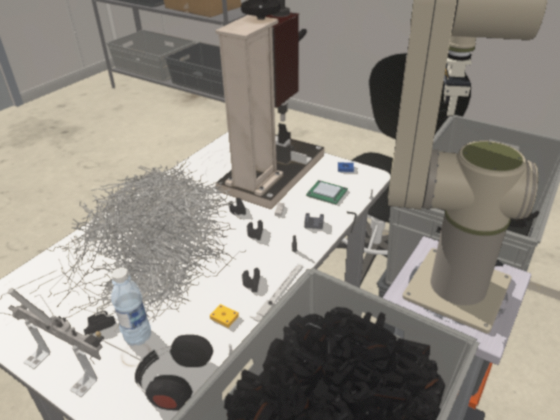

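Top view: shoe at about (368,219), die (303,237), gauge (304,188), blue plate (432,213), punch foot near (250,243), yellow plate (130,236). The press base edge is near row 178. I'll go above the shoe and blue plate for a close look.

```bash
cat >> h.py <<'E'
def yaw_of(s):  # tool y axis direction in world
    M=Rn.from_rotvec(s['orientation']).as_matrix(); return np.arctan2(M[1,1],M[0,1]),M
def go(target,yaw=None):
    """units of total shift in present tool axes, then turn units about tool z to bring tool y to yaw (mod pi)"""
    s=robot.read_state(); y,M=yaw_of(s); d=M.T@(np.array(target)-s['tool_pos'])/.03
    out=['shift',np.round(d,2)]
    if yaw is not None:
        k=(yaw-y+np.pi/2)%np.pi-np.pi/2
        # desired tool frame: straight down
        yd=y+k; Y=np.array([np.cos(yd),np.sin(yd),0]);Zt=np.array([0,0,-1.]);D=np.c_[np.cross(Y,Zt),Y,Zt]
        out+=['turn',np.round(np.degrees(Rn.from_matrix(M.T@D).as_rotvec())/6,2)]
    print(*out,'pos',np.round(s['tool_pos'],4),'yaw',round(np.degrees(y),1),'q6',round(s['q'][5],2),'t',round(s['t'],2))
E
python3 - <<'E'
from h import *
go([.42,-.24,.30],np.pi/2)
M=yaw_of(robot.read_state())[1];print(np.round(M,3))
c=eyes.calibration('wrist');R=np.array(c['R']);o=-R.T@c['t'];print(np.round(c['K'],0),'cam in tool',M.T@(o-robot.read_state()['tool_pos']),'cam axes in tool',np.round(M.T@R.T,2))
E
```

```text
shift [ 9.51 -6.98 -2.71] turn [ 0.   -0.    4.02] pos [ 0.2451 -0.5477  0.2186] yaw -65.9 q6 -0.09 t 0.9
[[ 0.913  0.408  0.   ]
 [ 0.408 -0.913 -0.   ]
 [-0.     0.    -1.   ]]
[[304.   0. 281.]
 [  0. 304. 212.]
 [  0.   0.   1.]] cam in tool [ 0.08116944 -0.00068562 -0.16587884] cam axes in tool [[ 0.   -0.96 -0.29]
 [ 1.   -0.    0.  ]
 [-0.   -0.29  0.96]]
```

Request:
{"fn": "apply_moves", "kwargs": {
  "steps": [0.8,-0.58,-0.23,0,0,0,100,0.8,-0.58,-0.23,0,0,0,100,0.8,-0.58,-0.23,0,0,0,100,0.8,-0.58,-0.23,0,0,0,100,0.8,-0.58,-0.23,0,0,0,100,0.8,-0.58,-0.23,0,0,0,100,0.8,-0.58,-0.23,0,0,0,100,0.8,-0.58,-0.23,0,0,0,100,0.8,-0.58,-0.23,0,0,0,100,0.8,-0.58,-0.23,0,0,0,100,0.8,-0.58,-0.23,0,0,0,100,0.8,-0.58,-0.23,0,0,0,100]
}}

```text
t: 1.9
tool_pos: [0.4232, -0.2381, 0.302]
orientation: [3.072, 0.656, 0.001]
force: [0.8, -0.1, -0.2]
opening: 0.0931
gripper_force: 0.0
```

Request:
{"fn": "apply_moves", "kwargs": {
  "steps": [0,0,0,0,0,1,100,0,0,0,0,0,1,100,0,0,0,0,0,1,100,0,0,0,0,0,1,100,0,0,0,0,0,0,100,0,0,0,0,0,0,100]
}}

```text
t: 2.4
tool_pos: [0.4227, -0.2394, 0.3015]
orientation: [3.142, 0.008, 0.0]
force: [-1.2, 0.5, -0.3]
opening: 0.093
gripper_force: 0.0
```

```bash
python3 - <<'E'
from h import *
im,c=save('wrist','w1.png')
for n in ['shoe_seat','die_center','gauge_center','guide_blue_center','punch_center']:
    for r in eyes.place_of('wrist',n)[:2]: print(n,np.round(r['xy']),round(r['conf'],2),np.round(back(c,r['xy'],Z[n])[0],4))
go([.42,-.24,.30],np.pi/2)
E
```

```text
shoe_seat [256. 128.] 0.68 [ 0.492 -0.202  0.016]
die_center [144. 160.] 0.77 [ 0.4457 -0.036   0.013 ]
gauge_center [140.  67.] 0.71 [ 0.5724 -0.0425  0.006 ]
guide_blue_center [368. 114.] 0.75 [ 0.5128 -0.3635  0.007 ]
punch_center [ 47. 170.] 0.88 [0.433  0.1004 0.0265]
punch_center [38. 62.] 0.57 [0.5746 0.0814 0.0265]
shift [-0.09  0.02  0.05] turn [-0.    0.    0.03] pos [ 0.4227 -0.2395  0.3014] yaw -89.8 q6 0.95 t 2.7
```

View pics/w1.png

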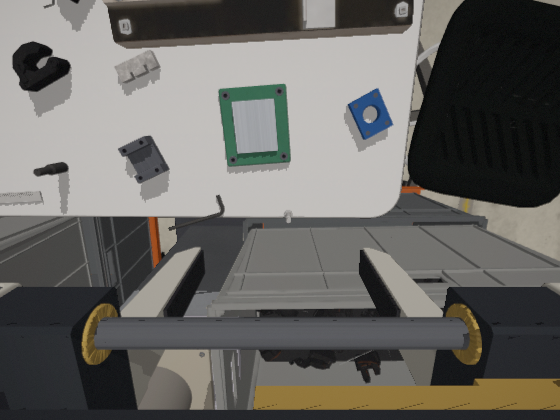

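Wrist view: shoe centre near (256,125), die (145,160), gauge (138,67), blue plate (370,114), punch (50,169). All table points agree with the top view. I'll segment each on a rectified plane.

```bash
cat >> h.py <<'E'
def rect(im,c,z,cx,cy,half=.07,ppm=4000):
    """rectified picture of plane z: column = -y (right), row = -x (down); returns image and px->world"""
    n=int(2*half*ppm); W=np.array([[cx+half,cy+half,z],[cx+half,cy-half,z],[cx-half,cy-half,z],[cx-half,cy+half,z]])
    H=cv2.getPerspectiveTransform(proj(c,W).astype(np.float32),np.float32([[0,0],[n,0],[n,n],[0,n]]))
    return cv2.warpPerspective(im,H,(n,n)),lambda p:np.array([cx+half-p[1]/ppm,cy+half-p[0]/ppm])
def box(mask,f):
    mask=cv2.morphologyEx(mask.astype(np.uint8)*255,cv2.MORPH_OPEN,np.ones((5,5)))
    k=max(cv2.findContours(mask,cv2.RETR_EXTERNAL,cv2.CHAIN_APPROX_NONE)[0],key=cv2.contourArea)
    b=cv2.boxPoints(cv2.minAreaRect(k)); P=np.array([f(p) for p in b])
    e=[P[1]-P[0],P[2]-P[1]]; e.sort(key=lambda v:-np.linalg.norm(v))
    L=[np.linalg.norm(v)*1000 for v in e]
    print('centre',np.round(P.mean(0),4),'size mm',np.round(L,1),'long axis deg',round(np.degrees(np.arctan2(e[0][1],e[0][0]))%180,1))
    return P.mean(0)
E
python3 - <<'E'
from h import *
im=cv2.imread('pics/w1.png')[:,:,::-1].copy(); c=eyes.calibration('wrist')
g,f=rect(im,c,.010,.493,-.208,.09); a=g.astype(int)
print('green');box((a[:,:,1]>a[:,:,0]+25)&(a[:,:,1]>a[:,:,2]+5),f)
g,f=rect(im,c,.016,.493,-.208,.06); a=g.astype(int)
print('seat');box((a.min(2)>130)&(np.hypot(*(np.indices(a.shape[:2])-240))<190),f)
g,f=rect(im,c,.014,.51,-.363,.06); a=g.astype(int)
print('blue');box((a[:,:,2]>a[:,:,0]+50),f); b=g.copy()
g,f=rect(im,c,.026,.443,-.038,.06);
g2,f=rect(im,c,.012,.575,-.042,.06); cv2.imwrite('pics/r1.png',np.hstack([b,g,g2])[:,:,::-1][::2,::2])
E
```

```text
green
centre [ 0.4951 -0.2012] size mm [108.2  94.2] long axis deg 4.3
seat
centre [ 0.495  -0.2013] size mm [71.4 59.4] long axis deg 4.3
blue
centre [ 0.5119 -0.3654] size mm [56.2 45.4] long axis deg 28.6
```

View pics/r1.png

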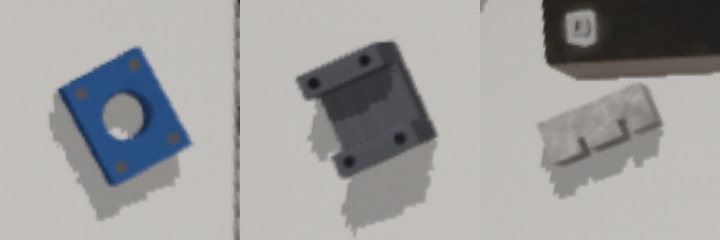

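Rectified crops: blue plate is clean (hole in the middle); die walls run along its y with x axis at about 20°; gauge x axis is about 20°, just below the press base. I'll turn and go above the die.

Request:
{"fn": "apply_moves", "kwargs": {
  "steps": [0,0,0,0,0,-1,100,0,0,0,0,0,-1,100,0,0,0,0,0,-1,100,0,0,0,0,0,-1,100,0,0,0,0,0,-1,100,0,0,0,0,0,-1,100,0,0,0,0,0,-1,100,0,0,0,0,0,-1,100,0,0,0,0,0,-1,100,0,0,0,0,0,-1,100,0,0,0,0,0,-1,100,0,0,0,0,0,-1,100]
}}

```text
t: 3.7
tool_pos: [0.4227, -0.2395, 0.3014]
orientation: [-2.534, -1.857, 0.0]
force: [0.0, 0.3, -0.2]
opening: 0.0928
gripper_force: 0.0
```

Request:
{"fn": "apply_moves", "kwargs": {
  "steps": [0,0,0,0,0,-1,100,0,0,0,0,0,-1,100,0,0,0,0,0,-1,100,0,0,0,0,0,-1,100,0,0,0,0,0,-1,100,0,0,0,0,0,-1,100,0,0,0,0,0,-0.27,100]
}}

```text
t: 4.28
tool_pos: [0.4227, -0.2395, 0.3014]
orientation: [-1.799, -2.576, -0.0]
force: [1.0, -0.1, 0.4]
opening: 0.0927
gripper_force: 0.0
```

```bash
python3 - <<'E'
from h import *
go([.45,-.04,.16],np.radians(19.6))
E
```

```text
shift [5.93 3.14 4.71] turn [-0.   -0.    0.09] pos [ 0.4227 -0.2395  0.3014] yaw 20.1 q6 -0.97 t 4.28
```

Request:
{"fn": "apply_moves", "kwargs": {
  "steps": [0.74,0.39,0.59,0,0,0,100,0.74,0.39,0.59,0,0,0,100,0.74,0.39,0.59,0,0,0,100,0.74,0.39,0.59,0,0,0,100,0.74,0.39,0.59,0,0,0,100,0.74,0.39,0.59,0,0,0,100,0.74,0.39,0.59,0,0,0,100,0.74,0.39,0.59,0,0,0,100,0,0,0,0,0,0,100,0,0,0,0,0,0,100]
}}

```text
t: 5.12
tool_pos: [0.45, -0.0396, 0.1588]
orientation: [-1.803, -2.57, 0.002]
force: [-0.4, -0.1, 0.3]
opening: 0.0932
gripper_force: 0.0
```

```bash
python3 - <<'E'
from h import *
im,c=save('wrist','w2.png')
print(eyes.place_of('wrist','die_center')[:1])
g,f=rect(im,c,.026,.45,-.04,.05,ppm=5000); a=g.astype(int)
box((a.max(2)<110)&(np.hypot(*(np.indices(a.shape[:2])-250))<215),f)
cv2.imwrite('pics/r2.png',np.hstack([g,cv2.resize(im,(667,500))[:,:300] if 0 else g[:,:0]])[:,:,::-1])
go([.45,-.04,.16],np.radians(19.6))
E
```

```text
[{'xy': [278.6, 197.8], 'conf': 0.61}]
centre [ 0.4463 -0.0336] size mm [55.6 47.5] long axis deg 24.5
shift [ 0.05 -0.02  0.02] turn [0.01 0.01 0.03] pos [ 0.4512 -0.0412  0.1606] yaw 19.8 q6 -0.55 t 5.22
```

View pics/r2.png

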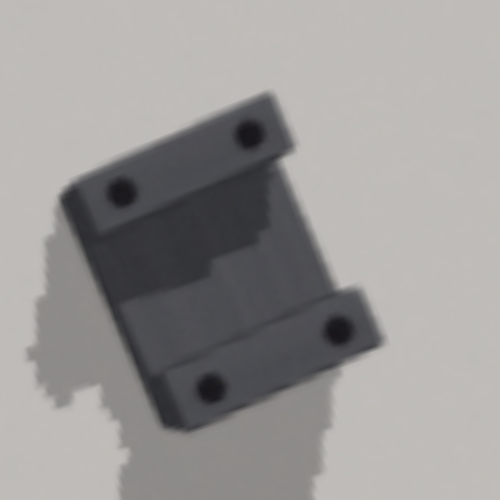

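Die close-up: the holes at (121,192), (249,133), (339,330) and (210,387) put its centre at (.4479,-.0360), x axis 24.6°.

```bash
python3 - <<'E'
from h import *
go([.4479,-.0360,.006],np.radians(24.6))
E
```

```text
shift [ 0.21 -0.05  5.15] turn [ 0.01  0.01 -0.81] pos [ 0.4512 -0.0412  0.1606] yaw 19.8 q6 -0.55 t 5.22
```

Request:
{"fn": "apply_moves", "kwargs": {
  "steps": [0.21,-0.05,0,0,0,0,100,0,0,0,0,0,-0.81,100,0,0,0.8,0,0,0,100,0,0,0.8,0,0,0,100,0,0,0.8,0,0,0,100,0,0,0.8,0,0,0,100,0,0,0.8,0,0,0,100,0,0,0.6,0,0,0,100,0,0,0.4,0,0,0,100,0,0,0.15,0,0,0,100,0,0,0,0,0,0,100,0,0,0,0,0,0,100],
  "grip_force": 25
}}

```text
t: 6.22
tool_pos: [0.448, -0.0358, 0.0063]
orientation: [1.698, 2.642, 0.001]
force: [-0.0, 0.2, -0.1]
opening: 0.0931
gripper_force: 0.0
```

Request:
{"fn": "apply_moves", "kwargs": {
  "steps": [0,0,0,0,0,0,40,0,0,0,0,0,0,40,0,0,0,0,0,0,40,0,0,0,0,0,0,40,0,0,0,0,0,0,40,0,0,0,0,0,0,40,0,0,0,0,0,0,40,0,0,0,0,0,0,40],
  "grip_force": 25
}}

```text
t: 6.88
tool_pos: [0.4474, -0.0352, 0.0055]
orientation: [1.697, 2.643, 0.0]
force: [-0.7, 0.7, 2.3]
opening: 0.0559
gripper_force: 25.0
```

Request:
{"fn": "apply_moves", "kwargs": {
  "steps": [0,0,-0.3,0,0,0,40,0,0,-0.6,0,0,0,40,0,0,-0.8,0,0,0,40,0,0,-0.8,0,0,0,40,0,0,-0.5,0,0,0,40,0,0,0,0,0,1,40,0,0,0,0,0,1,40,0,0,0,0,0,1,40,0,0,0,0,0,0.4,40,0,0,0,0,0,0,40]
}}

```text
t: 7.72
tool_pos: [0.4468, -0.0351, 0.0953]
orientation: [-2.141, -2.298, 0.001]
force: [0.4, 0.9, -3.5]
opening: 0.0559
gripper_force: 25.0
```

```bash
python3 - <<'E'
from h import *
go([.495,-.2013,.09],np.radians(4.3)); print(robot.read_state()['opening'])
E
```

```text
shift [-5.64  1.21  0.17] turn [-0.01 -0.   -0.04] pos [ 0.4468 -0.0351  0.0953] yaw 4.1 q6 -0.26 t 7.72
0.05585719267941659
```

Request:
{"fn": "apply_moves", "kwargs": {
  "steps": [-0.35,0.07,0,0,0,0,40,-0.7,0.15,0,0,0,0,40,-0.7,0.15,0,0,0,0,40,-0.7,0.15,0,0,0,0,40,-0.7,0.15,0,0,0,0,40,-0.7,0.15,0,0,0,0,40,-0.7,0.15,0,0,0,0,40,-0.7,0.15,0,0,0,0,40,-0.39,0.08,0,0,0,0,40,0,0,0,0,0,0,40,0,0,0,0,0,0,40]
}}

```text
t: 8.63
tool_pos: [0.4952, -0.2017, 0.095]
orientation: [-2.138, -2.3, 0.0]
force: [-0.4, -0.4, -3.7]
opening: 0.0561
gripper_force: 25.0
```

```bash
python3 - <<'E'
from h import *
im,c=save('wrist','w3.png')
print([ (r['xy'],r['conf'],back(c,r['xy'],.016)) for r in eyes.place_of('wrist','shoe_seat')[:1]])
g,f=rect(im,c,.010,.495,-.2,.08); a=g.astype(int)
print('green');box((a[:,:,1]>a[:,:,0]+25)&(a[:,:,1]>a[:,:,2]+5),f)
go([.495,-.2013,.024],np.radians(4.3))
E
```

```text
[([282.0, 224.0], 0.98, array([[ 0.4957665, -0.2048223,  0.016    ]]))]
green
centre [ 0.4941 -0.191 ] size mm [108.3  77.8] long axis deg 4.3
shift [-0.03 -0.    2.37] turn [-0.01 -0.01 -0.01] pos [ 0.4951 -0.2005  0.095 ] yaw 4.2 q6 -0.56 t 8.73
```

View pics/w3.png

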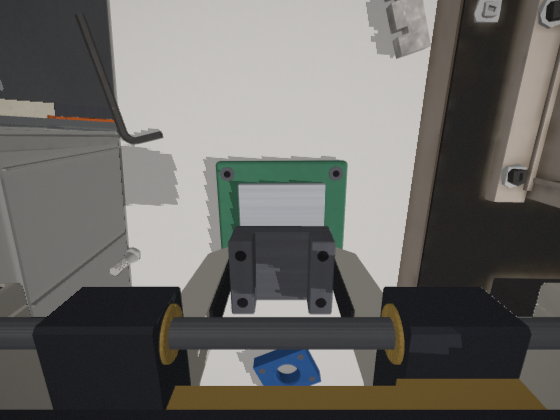

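Die hangs squarely between the fingers above the seat (holes at rows 256 and 302; shoe's far edge at row 162), and the shoe centre is confirmed. Lowering.

Request:
{"fn": "apply_moves", "kwargs": {
  "steps": [0,0,0.6,0,0,0,40,0,0,0.7,0,0,0,40,0,0,0.6,0,0,0,40,0,0,0.35,0,0,0,40,0,0,0.12,0,0,0,40,0,0,0.06,0,0,0,40,0,0,0,0,0,0,40,0,0,0,0,0,0,40]
}}

```text
t: 9.4
tool_pos: [0.4965, -0.2016, 0.0237]
orientation: [2.137, 2.3, 0.001]
force: [0.4, -0.1, -4.3]
opening: 0.056
gripper_force: 25.0
```

```bash
python3 - <<'E'
from h import *
im=cv2.imread('pics/w3.png');
s=robot.read_state();print(s['tool_pos'],s['force'])
E
```

```text
[ 0.496462   -0.20162743  0.02366135] [ 0.40112934 -0.13387892 -4.30704618]
```

Request:
{"fn": "apply_moves", "kwargs": {
  "steps": [0,0,0.05,0,0,0,40,0,0,0.03,0,0,0,40,0,0,0,0,0,0,40,0,0,0,0,0,0,70,0,0,0,0,0,0,100,0,0,0,0,0,0,100,0,0,0,0,0,0,100,0,0,0,0,0,0,100,0,0,0,0,0,0,100]
}}

```text
t: 10.15
tool_pos: [0.4955, -0.2013, 0.02]
orientation: [-2.139, -2.301, 0.0]
force: [-0.3, 0.3, -0.6]
opening: 0.0902
gripper_force: 0.0
```

Request:
{"fn": "apply_moves", "kwargs": {
  "steps": [0,0,-0.4,0,0,0,100,0,0,-0.8,0,0,0,100,0,0,-0.8,0,0,0,100,0,0,-0.8,0,0,0,100,0,0,-0.8,0,0,0,100,0,0,-0.7,0,0,0,100,0,0,0,0,0,0,100,0,0,0,0,0,0,100]
}}

```text
t: 10.82
tool_pos: [0.4968, -0.202, 0.1515]
orientation: [2.136, 2.298, 0.002]
force: [0.0, -0.0, -1.2]
opening: 0.0934
gripper_force: 0.0
```

```bash
python3 - <<'E'
from h import *
im,c=save('wrist','w4.png')
g,f=rect(im,c,.010,.495,-.2,.09); a=g.astype(int)
print('green');box((a[:,:,1]>a[:,:,0]+25)&(a[:,:,1]>a[:,:,2]+5),f)
g,f=rect(im,c,.042,.495,-.2,.05,5000)
cv2.imwrite('pics/r4.png',g[:,:,::-1])
go([.56,-.05,.16],np.radians(-69.3))
E
```

```text
green
centre [ 0.4946 -0.1995] size mm [107.9  94.3] long axis deg 4.5
shift [ 4.88  2.5  -0.34] turn [ 1.000e-02 -0.000e+00  1.225e+01] pos [ 0.4958 -0.2015  0.1497] yaw 4.2 q6 -0.55 t 10.87
```

View pics/r4.png

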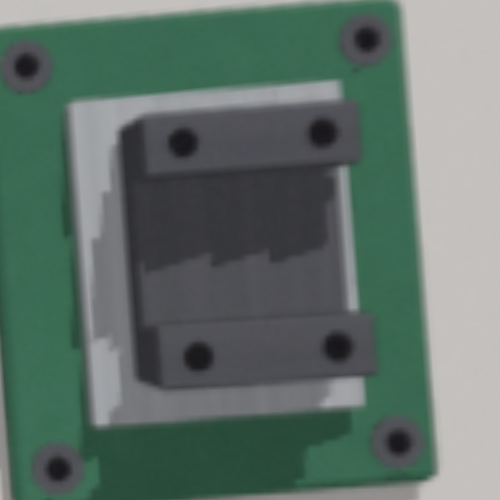

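Die sits on the seat: holes (182,142), (322,131), (338,346), (198,356) give its centre as (.4962,-.2020), 4.3°, within 3 mm of the seat centre. Next I turn with the camera facing the robot side, since the press is beside the gauge.

Request:
{"fn": "apply_moves", "kwargs": {
  "steps": [0,0,0,0,0,-1,100,0,0,0,0,0,-1,100,0,0,0,0,0,-1,100,0,0,0,0,0,-1,100,0,0,0,0,0,-1,100,0,0,0,0,0,-1,100,0,0,0,0,0,-1,100,0,0,0,0,0,-1,100,0,0,0,0,0,-1,100,0,0,0,0,0,-1,100,0,0,0,0,0,-1,100,0,0,0,0,0,-1,100]
}}

```text
t: 11.87
tool_pos: [0.4945, -0.2008, 0.1472]
orientation: [-0.369, -3.117, -0.002]
force: [0.2, -0.7, 1.1]
opening: 0.0927
gripper_force: 0.0
```

Request:
{"fn": "apply_moves", "kwargs": {
  "steps": [0,0,0,0,0,-1,100,0,0,0,0,0,-1,100,0,0,0,0,0,-1,100,0,0,0,0,0,0,100,0,0,0,0,0,0,100]
}}

```text
t: 12.28
tool_pos: [0.4948, -0.2009, 0.1477]
orientation: [0.11, -3.138, -0.002]
force: [-0.6, -0.2, -0.6]
opening: 0.0932
gripper_force: 0.0
```

```bash
python3 - <<'E'
from h import *
go([.48,-.06,.16],np.radians(94.3))
E
```

```text
shift [ 0.16  4.72 -0.4 ] turn [ 0.01 -0.02 -0.05] pos [ 0.4948 -0.2009  0.1477] yaw 94.0 q6 -2.12 t 12.28
```

Request:
{"fn": "apply_moves", "kwargs": {
  "steps": [0.02,0.6,-0.05,0,0,0,100,0.02,0.6,-0.05,0,0,0,100,0.02,0.6,-0.05,0,0,0,100,0.02,0.6,-0.05,0,0,0,100,0.02,0.6,-0.05,0,0,0,100,0.02,0.6,-0.05,0,0,0,100,0.02,0.6,-0.05,0,0,0,100,0.02,0.5,-0.05,0,0,0,100,0,0,0,0,0,0,100,0,0,0,0,0,0,100]
}}

```text
t: 13.12
tool_pos: [0.4803, -0.0607, 0.1607]
orientation: [0.113, -3.139, 0.0]
force: [1.0, -0.2, 0.1]
opening: 0.0929
gripper_force: 0.0
```

```bash
python3 - <<'E'
from h import *
im,c=save('wrist','w5.png')
print([(r['xy'],r['conf'],back(c,r['xy'],.006)) for r in eyes.place_of('wrist','gauge_center')[:2]])
g,f=rect(im,c,.012,.5725,-.0415,.05,4000)
big=cv2.resize(im[:300],None,fx=1,fy=1); g=g[:300]
print('im width',im.shape[1]); h=cv2.copyMakeBorder(g,0,300-g.shape[0],0,0,cv2.BORDER_CONSTANT)
cv2.imwrite('pics/r5.png',np.hstack([im[:300,:400],h])[:,:,::-1])
cv2.imwrite('pics/w5v.png',np.vstack([im[:,:, ::-1]]))
import pickle;pickle.dump(c,open('c5.pkl','wb'))
E
```

```text
[([290.5, 274.7], 0.81, array([[ 0.57153956, -0.04299437,  0.006     ]]))]
im width 560
```

View pics/w5.png

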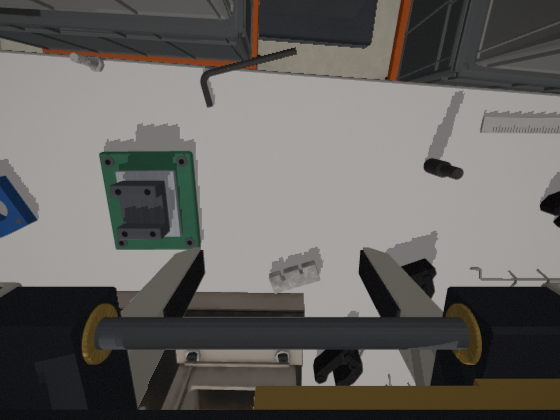

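```bash
python3 - <<'E'
from h import *
import pickle
c=pickle.load(open('c5.pkl','rb')); im=cv2.imread('pics/w5.png')[:,:,::-1]
for z in (.0,.02,.04,.06):
    print(z,np.round(back(c,[(303,293),(303,306),(282,356),(300,366),(192,356),(176,368)],z)[:,:2],3).tolist())
ct=eyes.calibration('top')
for z in (.02,.04): print('top',np.round(back(ct,[(299,178),(309,168),(352,155),(303,160)],z)[:,:2],3).tolist())
g,f=rect(im,c,.012,.5725,-.0415,.05,5000)
cv2.imwrite('pics/r5.png',cv2.resize(np.hstack([g,np.kron(np.ones((1,1,1),np.uint8),im[:,250:510])[:0] if 0 else g[:,:0]]),None,fx=1,fy=1)[:,:,::-1])
E
```

```text
0.0 [[0.598, -0.025], [0.617, -0.024], [0.694, -0.044], [0.708, -0.019], [0.702, -0.162], [0.723, -0.183]]
0.02 [[0.586, -0.028], [0.603, -0.026], [0.676, -0.045], [0.689, -0.022], [0.684, -0.156], [0.703, -0.176]]
0.04 [[0.574, -0.03], [0.59, -0.029], [0.658, -0.047], [0.67, -0.025], [0.665, -0.15], [0.684, -0.169]]
0.06 [[0.562, -0.033], [0.577, -0.031], [0.64, -0.048], [0.651, -0.028], [0.647, -0.144], [0.664, -0.161]]
top [[0.595, -0.025], [0.621, -0.05], [0.656, -0.159], [0.642, -0.035]]
top [[0.591, -0.024], [0.617, -0.049], [0.652, -0.157], [0.637, -0.034]]
```

View pics/r5.png

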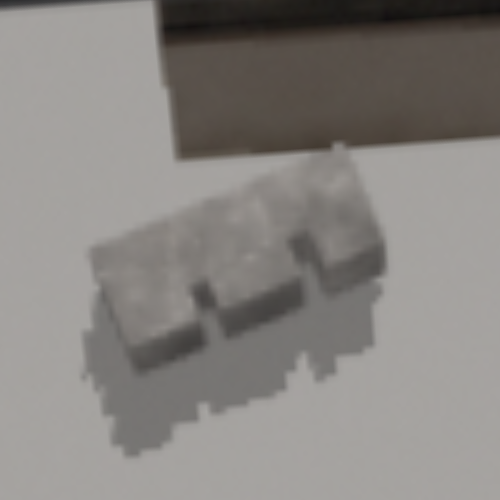

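Wrist view: gauge at (293,277) lies in front of the press base (front edge row ~293, about 25 mm high), column behind at row ~360. Rectified: gauge centre (.5731,-.0389), x axis 22.8°; base face about 7 mm from the right finger's path. I'll narrow the opening and lean the tool back 15° about the closing axis to keep the body off the column.

Request:
{"fn": "apply_moves", "kwargs": {
  "steps": [0,0,0,0,0,-0.9,70,0,0,0,0,0,-0.9,70,0,0,0,0,0,-0.9,70,0,0,0,0,-0.9,0,70,0,0,0,0,-0.8,0,70,0,0,0,0,-0.8,0,70,0,0,0,0,0,0,70,0,0,0,0,0,0,70]
}}

```text
t: 13.88
tool_pos: [0.4795, -0.0624, 0.1607]
orientation: [-0.505, 2.84, 0.066]
force: [0.5, -0.4, -0.1]
opening: 0.0652
gripper_force: 0.0
```

```bash
python3 - <<'E'
from h import *
im,c=save('wrist','w6.png')
g,f=rect(im,c,.012,.5725,-.0415,.05,5000); cv2.imwrite('pics/r6.png',g[:,:,::-1])
go([.5713,-.0397,.05]);go([.5713,-.0397,.005],np.radians(111)); s=robot.read_state(); print(s['opening'],s['q'],Rn.from_rotvec(s['orientation']).as_matrix()[:,2])
E
```

```text
shift [-2.04 -0.34  4.39] pos [ 0.4804 -0.0623  0.1614] yaw 110.2 q6 -2.33 t 13.93
shift [-1.66 -0.34  5.84] turn [-0.02  2.49 -0.13] pos [ 0.4804 -0.0623  0.1614] yaw 110.2 q6 -2.33 t 13.93
0.06488277503088563 [-0.36914288 -0.39928047  2.09860464  0.17982759  1.24962858 -2.33345152] [ 0.2416187   0.08849579 -0.96632753]
```

View pics/r6.png

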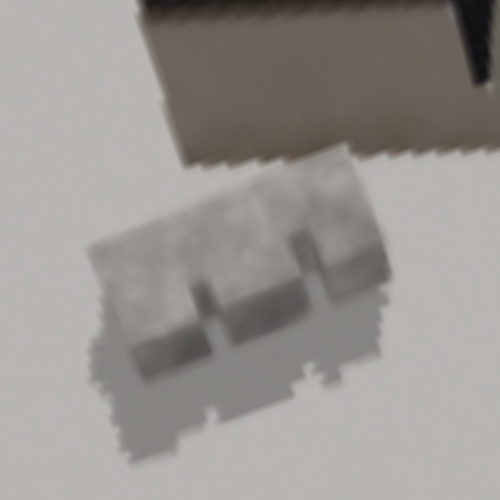

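Same pose (centre (239,247), angle 21.4°). Descend.

Request:
{"fn": "apply_moves", "kwargs": {
  "steps": [-0.34,-0.06,0.73,0,0,-0.2,70,-0.34,-0.06,0.73,0,0,0,70,-0.34,-0.06,0.73,0,0,0,70,-0.34,-0.06,0.73,0,0,0,70,-0.34,-0.05,0.73,0,0,0,70,-0.34,-0.05,0.73,0,0,0,70,0,0,0,0,0,0,70,0,0,0,0,0,0,70]
}}

```text
t: 14.6
tool_pos: [0.5709, -0.0364, 0.0483]
orientation: [-0.542, 2.836, 0.065]
force: [-0.6, 0.4, 1.1]
opening: 0.0649
gripper_force: 0.0
```

```bash
python3 - <<'E'
from h import *
go([.5710,-.0402,.005],np.radians(111)); print(robot.read_state()['force'],robot.read_state()['opening'])
E
```

```text
shift [ 0.41 -0.11  1.39] turn [-0.02  2.46  0.11] pos [ 0.5709 -0.0364  0.0483] yaw 111.6 q6 -2.29 t 14.6
[-0.58048155  0.44524011  1.13038349] 0.06488332631563465
```

Request:
{"fn": "apply_moves", "kwargs": {
  "steps": [0,-0.11,0,0,0,0,70,0.15,0,0.5,0,0,0,70,0.13,0,0.45,0,0,0,70,0.09,0,0.3,0,0,0,70,0.04,0,0.13,0,0,0,70,0,0,0,0,0,0,70,0,0,0,0,0,0,70]
}}

```text
t: 15.18
tool_pos: [0.5717, -0.0411, 0.0077]
orientation: [-0.54, 2.831, 0.063]
force: [0.4, -0.4, 0.0]
opening: 0.0648
gripper_force: 0.0
```

Request:
{"fn": "apply_moves", "kwargs": {
  "steps": [0,0,0,0,0,0,40,0,0,0,0,0,0,40,0,0,0,0,0,0,40,0,0,0,0,0,0,40,0,0,0,0,0,0,40],
  "grip_force": 25
}}

```text
t: 15.6
tool_pos: [0.5721, -0.041, 0.008]
orientation: [-0.54, 2.83, 0.062]
force: [-2.7, -0.5, 6.5]
opening: 0.0553
gripper_force: 25.0
```

Request:
{"fn": "apply_moves", "kwargs": {
  "steps": [0,0,0,0,0,0,70,0,0,0,0,0,0,70,0,0,0,0,0,0,70,0.03,0,0.1,0,0,0,70,0,0,0,0,0,0,70,0,0,0,0,0,0,70]
}}

```text
t: 16.1
tool_pos: [0.5708, -0.0408, 0.0031]
orientation: [-0.54, 2.833, 0.064]
force: [0.3, 0.3, 0.2]
opening: 0.0653
gripper_force: 0.0
```

Request:
{"fn": "apply_moves", "kwargs": {
  "steps": [0,0,0,0,0,0,40,0,0,0,0,0,0,40,0,0,0,0,0,0,40,0,0,0,0,0,0,40,0,0,0,0,0,0,40],
  "grip_force": 25
}}

```text
t: 16.52
tool_pos: [0.5711, -0.0409, 0.0036]
orientation: [-0.54, 2.832, 0.063]
force: [0.0, -0.4, -0.7]
opening: 0.0555
gripper_force: 25.0
```

Request:
{"fn": "apply_moves", "kwargs": {
  "steps": [-0.08,0,-0.3,0,0,0,40,-0.15,0,-0.55,0,0,0,40,-0.19,0,-0.7,0,0,0,40,-0.19,0,-0.7,0,0,0,40,-0.19,0,-0.7,0,0,0,40,-0.08,0,-0.3,0,0,0,40,0,0,0,0,0,0,40,0,0,0,0,0,0,40]
}}

```text
t: 17.18
tool_pos: [0.5715, -0.0404, 0.105]
orientation: [-0.54, 2.831, 0.063]
force: [-0.8, -0.2, -0.2]
opening: 0.0555
gripper_force: 25.0
```

```bash
python3 - <<'E'
from h import *
go([.4962,-.2020,.10],np.radians(94.3)); print(robot.read_state()['force'],robot.read_state()['opening'])
E
```

```text
shift [ 4.22 -4.09 -0.94] turn [0.32 2.5  2.87] pos [ 0.5715 -0.0404  0.105 ] yaw 111.6 q6 -2.27 t 17.18
[-0.79236776 -0.18270311 -0.23087941] 0.05551034420973873
```

Request:
{"fn": "apply_moves", "kwargs": {
  "steps": [0.6,0,-0.14,0,0,0,40,0.8,0,-0.2,0,0,0,40,0.8,-0.4,-0.2,0,0,0,40,0.7,-0.7,-0.2,0,0,0,40,0.7,-0.8,-0.1,0,0,0,40,0.62,-0.8,-0.1,0,0,0,40,0,-0.8,0,0,0,0,40,0,-0.59,0,0,0,0,40,0,0,0,0,0.85,0,40,0,0,0,0,0.85,0,40,0,0,0,0,0.8,0,40,0,0,0,0,0,0.9,40]
}}

```text
t: 18.18
tool_pos: [0.4973, -0.199, 0.0983]
orientation: [0.438, -3.102, 0.011]
force: [-0.0, 0.1, -0.7]
opening: 0.0554
gripper_force: 25.0
```

Request:
{"fn": "apply_moves", "kwargs": {
  "steps": [0,0,0,0,0,1,40,0,0,0,0,0,1,40,0,0,0,0,0,0,40,0,0,0,0,0,0,40]
}}

```text
t: 18.52
tool_pos: [0.4962, -0.1993, 0.0986]
orientation: [0.113, -3.136, 0.009]
force: [0.0, 0.1, -0.9]
opening: 0.0557
gripper_force: 25.0
```

```bash
python3 - <<'E'
from h import *
im,c=save('wrist','w7.png'); cv2.imwrite('pics/w7c.png',cv2.resize(im[100:340,160:400],(480,480))[:,:,::-1])
go([.4962,-.2020,.05],np.radians(94.3)); s=robot.read_state();print(s['opening'])
# sanity: projected TCP and grip centre of top of gauge
print(proj(c,[s['tool_pos']]),proj(c,[[.4962,-.2020,.042]]))
E
```

```text
shift [ 0.01 -0.07  1.63] turn [-0.06 -0.03 -0.02] pos [ 0.4964 -0.1995  0.099 ] yaw 94.2 q6 -2.11 t 18.57
0.0557261512764038
[[280.21024186 262.14017341]] [[277.8449851  229.26544593]]
```

View pics/w7c.png

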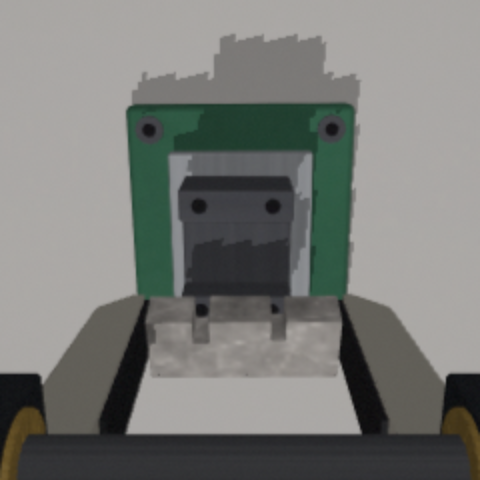

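```bash
python3 - <<'E'
from h import *
c=eyes.calibration('wrist')
print(back(c,[(235+0,260),(329,260),(236,287.5),(329,287.5)],.1075), back(c,[(282,273.7)],.1075))
s=robot.read_state();y,M=yaw_of(s)
E
```

```text
[[ 0.49326092 -0.22561261  0.1075    ]
 [ 0.48920362 -0.17241734  0.1075    ]
 [ 0.51083736 -0.22451948  0.1075    ]
 [ 0.50666061 -0.17036097  0.1075    ]] [[ 0.49984134 -0.19835007  0.1075    ]]
```

The crop shows the held gauge at about (245,347) tilted, its near face showing rows 295–320. It was gripped with the tool leaning 15°, so I should lean the tool again to level it.

Request:
{"fn": "apply_moves", "kwargs": {
  "steps": [0,0,0,0,-0.85,0,40,0,0,0,0,-0.85,0,40,0,0,0,0,-0.8,0,40,0,0,0,0,0,0,40,0,0,0,0,0,0,40]
}}

```text
t: 18.98
tool_pos: [0.4956, -0.2, 0.0996]
orientation: [-0.1, 2.882, 0.003]
force: [-0.3, -0.5, -0.3]
opening: 0.0556
gripper_force: 25.0
```

```bash
python3 - <<'E'
from h import *
im,c=save('wrist','w8.png'); cv2.imwrite('pics/w8c.png',cv2.resize(im[100:340,160:400],(480,480))[:,:,::-1])
for z in (.06,.034): go([.4938,-.2022,z],np.radians(94.3))
E
```

```text
shift [ 0.45 -0.04  1.29] turn [-0.08  2.47 -0.05] pos [ 0.4969 -0.2004  0.1007] yaw 93.9 q6 -2.29 t 19.03
shift [ 0.67 -0.03  2.12] turn [-0.08  2.47 -0.05] pos [ 0.4969 -0.2004  0.1007] yaw 93.9 q6 -2.29 t 19.03
```

View pics/w8c.png

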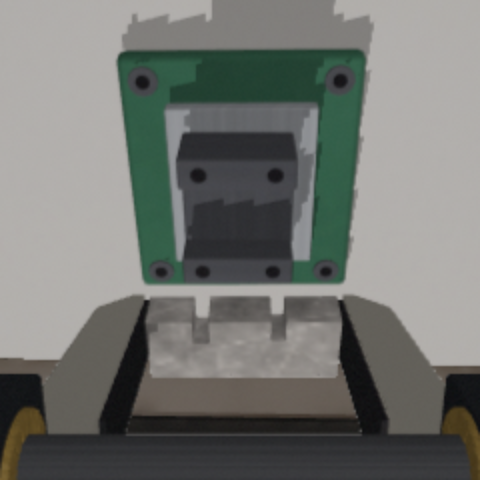

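Gauge now level (top face rows 320–375, cols 150–338), die slot behind it. I'll check its centre offset from the TCP.

```bash
python3 - <<'E'
from h import *
c=eyes.calibration('wrist');s=robot.read_state()
P=back(c,[(235,260),(329,260),(236,287.5),(329,287.5)],.1091); print(np.round(P,4),P.mean(0)-s['tool_pos'])
h=back(c,[(259,187.7),(297.5,187.7),(261.2,235.8),(296.5,235.8)],.042);print(np.round(h,4),h.mean(0))
E
```

```text
[[ 0.4904 -0.2263  0.1091]
 [ 0.4863 -0.1737  0.1091]
 [ 0.5118 -0.226   0.1091]
 [ 0.5075 -0.1705  0.1091]] [0.00213656 0.00124944 0.00838977]
[[ 0.4785 -0.218   0.042 ]
 [ 0.4764 -0.19    0.042 ]
 [ 0.5217 -0.2149  0.042 ]
 [ 0.5195 -0.1866  0.042 ]] [ 0.49901149 -0.20240739  0.042     ]
```

```bash
python3 - <<'E'
from h import *
im=cv2.imread('pics/w8.png')[:,:,::-1].copy();c=eyes.calibration('wrist')
g,f=rect(im,c,.010,.495,-.2,.08); a=g.astype(int)
M=(a[:,:,1]>a[:,:,0]+25)&(a[:,:,1]>a[:,:,2]+5); box(M,f)
h=back(c,[(231,140),(330,140),(240.5,235.8),(323,235.8)],.010);print(h.mean(0))
E
```

```text
centre [ 0.4955 -0.2013] size mm [109.6  94.4] long axis deg 4.5
[ 0.49799035 -0.20083506  0.01      ]
```

Request:
{"fn": "apply_moves", "kwargs": {
  "steps": [0.1,-0.03,0.3,0,0,0,40,0.17,-0.01,0.5,0,0,0,40,0.17,0,0.5,0,0,0,40,0,0,0,0,0,0,40,0,0,0,0,0,0,40]
}}

```text
t: 19.45
tool_pos: [0.4944, -0.2011, 0.0583]
orientation: [-0.102, 2.882, 0.004]
force: [0.2, 0.1, -0.4]
opening: 0.0557
gripper_force: 25.0
```

```bash
python3 - <<'E'
from h import *
for z in (.04,.0325): go([.4941,-.2022,z],np.radians(94.3))
print(robot.read_state()['opening'])
E
```

```text
shift [ 0.17 -0.03  0.59] turn [-0.06  2.46 -0.04] pos [ 0.4944 -0.2011  0.0583] yaw 94.0 q6 -2.32 t 19.45
shift [ 0.23 -0.03  0.83] turn [-0.06  2.46 -0.04] pos [ 0.4944 -0.2011  0.0583] yaw 94.0 q6 -2.32 t 19.45
0.05570453216970197
```

Request:
{"fn": "apply_moves", "kwargs": {
  "steps": [0.06,-0.03,0.2,0,0,0,40,0.06,0,0.2,0,0,0,40,0.05,0,0.2,0,0,0,40,0.03,0,0.12,0,0,0,40,0.03,0,0.09,0,0,0,40,0,0,0,0,0,0,40,0,0,0,0,0,0,40]
}}

```text
t: 20.03
tool_pos: [0.4942, -0.2027, 0.034]
orientation: [-0.1, 2.88, 0.003]
force: [-0.3, 0.5, -1.5]
opening: 0.0553
gripper_force: 25.0
```

Request:
{"fn": "apply_moves", "kwargs": {
  "steps": [0.01,0,0.05,0,0,0,40,0.01,0,0.03,0,0,0,40,0,0,0,0,0,0,40,0,0,0,0,0,0,40]
}}

```text
t: 20.37
tool_pos: [0.4944, -0.2028, 0.0318]
orientation: [-0.1, 2.879, 0.002]
force: [-0.7, -0.5, -0.8]
opening: 0.0558
gripper_force: 25.0
```

Request:
{"fn": "apply_moves", "kwargs": {
  "steps": [0,0,0,0,0,0,75,0,0,0,0,0,0,75,0,0,0,0,0,0,75,0,0,0,0,0,0,75,-0.1,0,-0.37,0,0,0,75,-0.2,0,-0.74,0,0,0,75,-0.2,0,-0.74,0,0,0,75,-0.2,0,-0.74,0,0,0,75,-0.2,0,-0.74,0,0,0,100,0,0,0,0,0.85,0,100,0,0,0,0,0.85,0,100,0,0,0,0,0.8,0,100]
}}

```text
t: 21.37
tool_pos: [0.4955, -0.203, 0.1383]
orientation: [0.105, -3.138, 0.017]
force: [0.2, -0.5, -0.4]
opening: 0.0907
gripper_force: 0.0
```

```bash
python3 - <<'E'
from h import *
im,c=save('wrist','w9.png')
for z,n in ((.040,'gauge_center'),(.029,'die_center')): print(n,[(r['conf'],back(c,r['xy'],z-(.006 if n[0]=='g' else 0))) for r in eyes.place_of('wrist',n)[:1]])
g,f=rect(im,c,.040,.495,-.2,.06,5000); a=g.astype(int)
cv2.imwrite('pics/r9.png',g[:,:,::-1])
go([.4962,-.2020,.15],np.radians(94.3))
E
```

```text
gauge_center [(0.72, array([[ 0.49828287, -0.20171815,  0.034     ]]))]
die_center [(0.89, array([[ 0.5010625 , -0.20222149,  0.029     ]]))]
shift [-0.02 -0.02 -0.49] turn [-0.07 -0.01 -0.04] pos [ 0.4957 -0.2016  0.1352] yaw 94.0 q6 -2.12 t 21.52
```

View pics/r9.png

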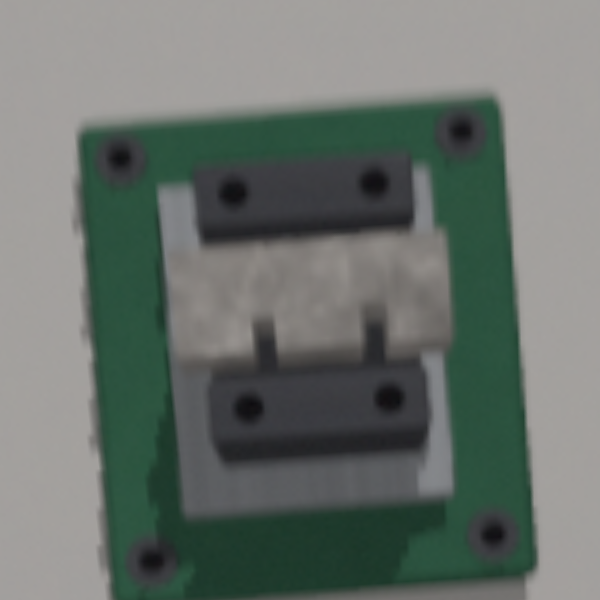

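Gauge lies centred in the slot: gauge centre ≈(312,298), die holes' mean (311.5,295.5). Next, the blue plate.

Request:
{"fn": "apply_moves", "kwargs": {
  "steps": [0,0,-0.5,0,0,1,100,0,0,-0.5,0,0,1,100,0,0,0,0,0,1,100,0,0,0,0,0,1,100,0,0,0,0,0,1,100,0,0,0,0,0,1,100,0,0,0,0,0,1,100,0,0,0,0,0,1,100,0,0,0,0,0,1,100,0,0,0,0,0,1,100,0,0,0,0,0,0.85,100,0,0,0,0,0,0,100]
}}

```text
t: 22.52
tool_pos: [0.4941, -0.2018, 0.1656]
orientation: [1.602, 2.696, -0.008]
force: [1.0, 1.2, 0.2]
opening: 0.0931
gripper_force: 0.0
```

```bash
python3 - <<'E'
from h import *
go([.5119,-.3654,.15],np.radians(28.6))
E
```

```text
shift [-5.07 -2.09  0.56] turn [-0.02  0.07 -0.01] pos [ 0.4941 -0.2018  0.1656] yaw 28.6 q6 -0.98 t 22.52
```

Request:
{"fn": "apply_moves", "kwargs": {
  "steps": [-0.64,-0.26,0.07,0,0,0,100,-0.64,-0.26,0.07,0,0,0,100,-0.64,-0.26,0.07,0,0,0,100,-0.64,-0.26,0.07,0,0,0,100,-0.64,-0.26,0.07,0,0,0,100,-0.64,-0.26,0.07,0,0,0,100,-0.64,-0.26,0.07,0,0,0,100,-0.59,-0.26,0.07,0,0.07,0,100,0,0,0,0,0,0,100,0,0,0,0,0,0,100]
}}

```text
t: 23.35
tool_pos: [0.5127, -0.3659, 0.1495]
orientation: [-1.596, -2.703, 0.004]
force: [0.5, 1.7, -0.1]
opening: 0.0932
gripper_force: 0.0
```

```bash
python3 - <<'E'
from h import *
im,c=save('wrist','w10.png')
print([(r['conf'],back(c,r['xy'],.007)) for r in eyes.place_of('wrist','guide_blue_center')[:1]])
g,f=rect(im,c,.014,.512,-.365,.06); a=g.astype(int)
m=(a[:,:,2]>a[:,:,0]+50);P=box(m,f)
go([P[0],P[1],.0015+.002],np.radians(28.6))
E
```

```text
[(0.63, array([[ 0.51002794, -0.36281035,  0.007     ]]))]
centre [ 0.5118 -0.3648] size mm [55.4 45.5] long axis deg 28.7
shift [ 0.01 -0.02  4.88] turn [-0.03 -0.01  0.05] pos [ 0.5131 -0.3646  0.1498] yaw 28.9 q6 -1.2 t 23.45
```

Request:
{"fn": "apply_moves", "kwargs": {
  "steps": [0.01,-0.02,0.6,0,0,0,100,0,0,0.8,0,0,0,100,0,0,0.8,0,0,0,100,0,0,0.8,0,0,0,100,0,0,0.8,0,0,0,100,0,0,0.6,0,0,0,100,0,0,0.35,0,0,0,100,0,0,0.1,0,0,0,100,0,0,0,0,0,0,100,0,0,0,0,0,0,100],
  "grip_force": 20
}}

```text
t: 24.28
tool_pos: [0.5129, -0.3657, 0.0055]
orientation: [-1.597, -2.704, 0.005]
force: [-0.4, -1.2, 0.5]
opening: 0.0931
gripper_force: 0.0
```

Request:
{"fn": "apply_moves", "kwargs": {
  "steps": [0,0,0,0,0,0,40,0,0,0,0,0,0,40,0,0,0,0,0,0,40,0,0,0,0,0,0,40,0,0,0,0,0,0,40,0,0,0,0,0,0,40,0,0,0,0,0,0,40],
  "grip_force": 20
}}

```text
t: 24.87
tool_pos: [0.5121, -0.3655, 0.0042]
orientation: [-1.597, -2.702, 0.005]
force: [0.3, 0.3, 0.6]
opening: 0.0558
gripper_force: 20.0
```

Gripped. Lift and turn to 4.3° (tool +4.07 units).

Request:
{"fn": "apply_moves", "kwargs": {
  "steps": [0,0,-0.3,0,0,0,40,0,0,-0.7,0,0,0,40,0,0,-0.8,0,0,0,40,0,0,-0.8,0,0,0,40,0,0,-0.7,0,0,0,40,0,0,0,0,0,1,40,0,0,0,0,0,1,40,0,0,0,0,0,1,40,0,0,0,0,0,1,40,0,0,0,0,0,0.07,40,0,0,0,0,0,0,40]
}}

```text
t: 25.78
tool_pos: [0.5124, -0.3653, 0.1034]
orientation: [-2.13, -2.306, 0.006]
force: [-0.9, -0.2, -0.7]
opening: 0.0561
gripper_force: 20.0
```

```bash
python3 - <<'E'
from h import *
go([.496,-.2022,.1],np.radians(4.3)); print(robot.read_state()['opening'])
E
```

```text
shift [ 5.46 -0.11  0.11] turn [-0.04  0.01  0.04] pos [ 0.5124 -0.3653  0.1034] yaw 4.6 q6 -0.78 t 25.78
0.056106762595895136
```

Request:
{"fn": "apply_moves", "kwargs": {
  "steps": [0.35,0,0,0,0,0.04,40,0.75,-0.02,0,0,0,0,40,0.75,-0.02,0,0,0,0,40,0.75,-0.02,0,0,0,0,40,0.75,-0.02,0,0,0,0,40,0.75,-0.02,0,0,0,0,40,0.75,-0.01,0,0,0,0,40,0.58,0,0,0,0,0,40,0,0,0.4,0,0,0,40,0,0,0.5,0,0,0,40,0,0,0.5,0,0,0,40,0,0,0,0,0,0,40]
}}

```text
t: 26.78
tool_pos: [0.4947, -0.2017, 0.0574]
orientation: [-2.131, -2.298, 0.008]
force: [-0.1, 1.0, -1.7]
opening: 0.0557
gripper_force: 20.0
```

```bash
python3 - <<'E'
from h import *
for z in (.05,.047): go([.496,-.2022,z],np.radians(4.3))
E
```

```text
shift [-0.02  0.04  0.25] turn [-0.09 -0.02 -0.  ] pos [ 0.4947 -0.2017  0.0574] yaw 4.3 q6 -0.55 t 26.78
shift [-0.02  0.04  0.35] turn [-0.09 -0.02 -0.  ] pos [ 0.4947 -0.2017  0.0574] yaw 4.3 q6 -0.55 t 26.78
```

Request:
{"fn": "apply_moves", "kwargs": {
  "steps": [-0.02,0.04,0.15,-0.09,0,0,40,0,0,0.13,0,0,0,40,0,0,0.07,0,0,0,40,0,0,0.03,0,0,0,40,0,0,0,0,0,0,40,0,0,0,0,0,0,40]
}}

```text
t: 27.28
tool_pos: [0.4987, -0.2038, 0.05]
orientation: [2.136, 2.298, 0.005]
force: [-0.3, -0.1, -1.1]
opening: 0.0559
gripper_force: 20.0
```

```bash
python3 - <<'E'
from h import *
import time
for i in range(3):
    eyes.read_camera('wrist'); go([.496,-.2022,.0465],np.radians(4.3))
print(robot.read_state()['force'])
E
```

```text
shift [ 0.06 -0.09  0.12] turn [ 0.05  0.01 -0.02] pos [ 0.4987 -0.2038  0.05  ] yaw 4.2 q6 -0.56 t 27.33
shift [ 0.06 -0.09  0.12] turn [ 0.05  0.01 -0.02] pos [ 0.4987 -0.2038  0.05  ] yaw 4.2 q6 -0.56 t 27.38
shift [ 0.06 -0.08  0.11] turn [ 0.05  0.01 -0.02] pos [ 0.4986 -0.2038  0.0499] yaw 4.2 q6 -0.56 t 27.43
[-0.64006268  0.58032    -0.73144478]
```

Request:
{"fn": "apply_moves", "kwargs": {
  "steps": [0.06,-0.08,0,0,0,0,40,0,0,0.06,0,0,0,40,0,0,0.05,0,0,0,40,0,0,0,0,0,0,40,0,0,0,0,0,0,40]
}}

```text
t: 27.85
tool_pos: [0.4958, -0.202, 0.0463]
orientation: [2.136, 2.298, 0.005]
force: [-1.3, 0.4, 0.7]
opening: 0.0554
gripper_force: 20.0
```

Contact height reached; release and rise.

Request:
{"fn": "apply_moves", "kwargs": {
  "steps": [0,0,0,0,0,0,60,0,0,0,0,0,0,80,0,0,0,0,0,0,100,0,0,0,0,0,0,100,0,0,0,0,0,0,100,0,0,-0.3,0,0,0,100,0,0,-0.7,0,0,0,100,0,0,-0.8,0,0,0,100,0,0,-0.8,0,0,0,100,0,0,-0.8,0,0,0,100,0,0,-0.4,0,0,0,100,0,0,0,0,0,0,100]
}}

```text
t: 28.85
tool_pos: [0.4974, -0.203, 0.1645]
orientation: [2.132, 2.293, 0.008]
force: [-0.2, -0.6, 0.0]
opening: 0.0932
gripper_force: 0.0
```

```bash
python3 - <<'E'
from h import *
im,c=save('wrist','w11.png')
g,f=rect(im,c,.056,.496,-.202,.05,5000); a=g.astype(int)
m=(a[:,:,2]>a[:,:,0]+50);P=box(m,f)
m8=cv2.morphologyEx(m.astype(np.uint8)*255,cv2.MORPH_OPEN,np.ones((5,5)))
cs,h=cv2.findContours(m8,cv2.RETR_CCOMP,cv2.CHAIN_APPROX_NONE)
for k,hh in zip(cs,h[0]):
    if hh[3]>=0 and cv2.contourArea(k)>2000:
        (p,(w,l),an)=cv2.fitEllipse(k);print('hole',f(p),w/5,l/5)
ct=eyes.calibration('top'); eyes.read_camera('top')
print([(r['conf'],r['xy'],back(ct,r['xy'],.0265)) for r in eyes.place_of('top','punch_center')[:1]])
go([.43,.08,.2],np.radians(4.3))
E
```

```text
centre [ 0.4956 -0.2016] size mm [56.1 46.5] long axis deg 3.9
hole [ 0.49559357 -0.20047382] 21.40563201904297 23.132583618164062
[(0.39, [248.1, 240.2], array([[0.43580263, 0.09969801, 0.0265    ]]))]
shift [ 9.52 -1.46 -1.37] turn [ 0.03 -0.   -0.02] pos [ 0.4947 -0.2016  0.1589] yaw 4.2 q6 -0.56 t 29.0
```

Request:
{"fn": "apply_moves", "kwargs": {
  "steps": [0.4,-0.06,0,0,0,0,100,0.9,-0.13,0,0,0,0,100,0.9,-0.13,0,0,0,0,100,0.9,-0.13,0,0,0,0,100,0.9,-0.13,0,0,0,0,100,0.9,-0.13,0,0,0,0,100,0.9,-0.13,0,0,0,0,100,0.9,-0.13,0,0,0,0,100,0.9,-0.13,0,0,0,0,100,0.9,-0.13,0,0,0,0,100,0.9,-0.13,0,0,0,0,100,0.78,-0.05,0,0,0,0,100]
}}

```text
t: 30.0
tool_pos: [0.4286, 0.1015, 0.158]
orientation: [2.137, 2.3, 0.002]
force: [-0.0, 0.1, 0.2]
opening: 0.0928
gripper_force: 0.0
```

Request:
{"fn": "apply_moves", "kwargs": {
  "steps": [0,0,0,0,0,0,100,0,0,0,0,0,0,100]
}}

```text
t: 30.17
tool_pos: [0.4293, 0.1007, 0.1583]
orientation: [2.134, 2.302, 0.002]
force: [0.1, 0.8, -0.2]
opening: 0.0935
gripper_force: 0.0
```

```bash
python3 - <<'E'
from h import *
im,c=save('wrist','w12.png')
print([(r['conf'],r['xy'],back(c,r['xy'],.0265)) for r in eyes.place_of('wrist','punch_center')[:2]])
print([(r['conf'],r['rect']) for r in eyes.search_frame('wrist','punch_center')[:2]])
go([.433,.1,.16],np.radians(4.3))
s=robot.read_state()['tool_pos'];u,v=proj(c,[[.433,.1,.0265]])[0]; print(u,v)
u,v=int(u),int(v);cv2.imwrite('pics/w12c.png',cv2.resize(im[max(0,v-80):v+80,max(0,u-100):u+100],None,fx=4,fy=3.75,interpolation=cv2.INTER_CUBIC)[:,:,::-1]); print(max(0,u-100),max(0,v-80))
E
```

```text
[(0.81, [286.0, 206.4], array([[0.43438872, 0.09836577, 0.0265    ]]))]
[(0.88, [276.8, 194.3, 19.5, 27.3])]
shift [ 0.03  0.09 -0.03] turn [ 0.03  0.01 -0.02] pos [0.4304 0.099  0.159 ] yaw 4.2 q6 0.04 t 30.32
284.7659583820884 204.7565455436385
184 124
```

View pics/w12c.png

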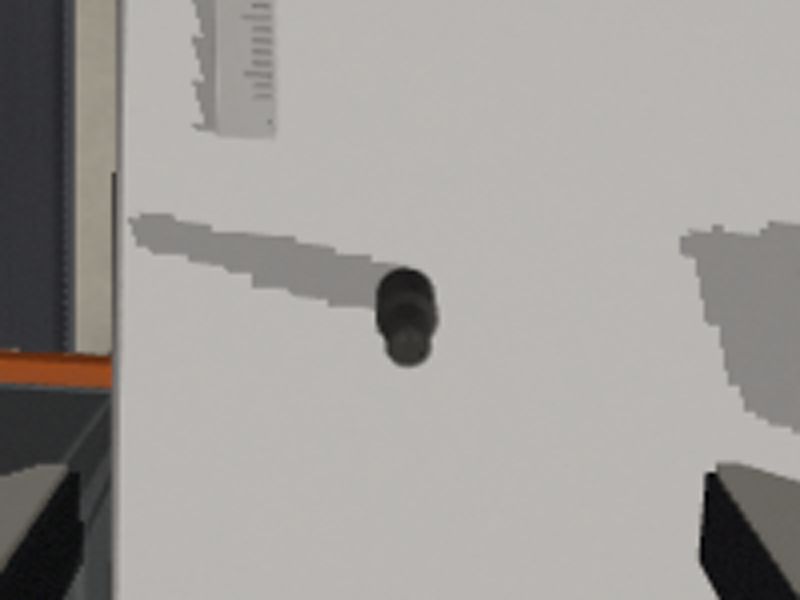

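The punch stands upright, foot near crop (406,296) and top disc at (408,345). Checking both against the calibration.

```bash
python3 - <<'E'
from h import *
c=eyes.calibration('wrist')
print(back(c,[(286,216)],.053),back(c,[(285.4,202.7)],0.003))
go([.4341,.0990,.024],np.radians(4.3))
E
```

```text
[[0.43530867 0.09451823 0.053     ]] [[0.4355825  0.09388887 0.003     ]]
shift [-0.    0.11  4.5 ] turn [ 0.03  0.01 -0.02] pos [0.4304 0.099  0.159 ] yaw 4.2 q6 0.04 t 30.32
```

```bash
python3 - <<'E'
from h import *
im=cv2.imread('pics/w12.png'); c=eyes.calibration('wrist')
m=(im.max(2)<90).astype(np.uint8); n,l,st,ce=cv2.connectedComponentsWithStats(m); i=l[206,286]; print(st[i],ce[i])
x,y,w,h,_=st[i]
from scipy.optimize import least_squares
th=np.linspace(0,2*np.pi,60)
def pred(X):
    f=proj(c,np.c_[X[0]+.008*np.cos(th),X[1]+.008*np.sin(th),0*th]); g=proj(c,np.c_[X[0]+.008*np.cos(th),X[1]+.008*np.sin(th),0*th+.026]); t=proj(c,np.c_[X[0]+.006*np.cos(th),X[1]+.006*np.sin(th),0*th+.053])
    P=np.vstack([f,g,t]); return P.min(0),P.max(0)
def res(X): a,b=pred(X); return np.r_[a-(x-.0,y-.0),b-(x+w,y+h)]
r=least_squares(res,[.435,.097],diff_step=1e-4); print(r.x,r.fun)
E
```

```text
[278 195  15  26 305] [284.98032787 207.43606557]
[0.43525312 0.09479627] [-0.3219847  -0.87145472  0.32228429  0.77545411]
```

Request:
{"fn": "apply_moves", "kwargs": {
  "steps": [-0.17,0.15,0,0,0,0,100,0,0,0.5,0,0,0,100,0,0,0.7,0,0,0,100,0,0,0.8,0,0,0,100,0,0,0.8,0,0,0,80,0,0,0.7,0,0,0,60,0,0,0.6,0,0,0,50,0,0,0.4,0,0,0,50,0,0,0,0,0,0,50,0,0,0,0,0,0,50],
  "grip_force": 10
}}

```text
t: 31.15
tool_pos: [0.436, 0.0938, 0.0243]
orientation: [2.139, 2.297, 0.003]
force: [-0.1, -0.5, 0.3]
opening: 0.0578
gripper_force: 0.0
```

```bash
python3 - <<'E'
from h import *
im,c=save('wrist','w13.png')
m=(im.max(2)<70).astype(np.uint8); s=robot.read_state();print(s['opening'])
p=proj(c,[[.4353,.0942,.026],[.4353,.0942,.053]]);print(p)
go([.4353,.0942,.024],np.radians(4.3))
E
```

```text
0.05369728127562725
[[280.36936013 262.58529864]
 [280.33816133 286.45253771]]
shift [ 0.01 -0.05  0.04] turn [ 0.05  0.01 -0.03] pos [0.4369 0.094  0.0253] yaw 4.1 q6 0.03 t 31.2
```

```bash
cat > fit.py <<'E'
from h import *
from scipy.optimize import least_squares
th=np.linspace(0,2*np.pi,60)
def fit(im,c,z0,x0,thr=90):
    u0,v0=proj(c,[[x0[0],x0[1],z0+.03]])[0].astype(int)
    m=(im.max(2)<thr).astype(np.uint8); m[:, :u0-35]=0; m[:,u0+35:]=0
    n,l,st,ce=cv2.connectedComponentsWithStats(m); i=l[v0,u0]; x,y,w,h,_=st[i]; print('blob',st[i],'at',u0,v0)
    def res(X):
        P=np.vstack([proj(c,np.c_[X[0]+r*np.cos(th),X[1]+r*np.sin(th),0*th+z0+z]) for r,z in ((.008,0),(.008,.026),(.006,.053))])
        return np.r_[P.min(0)-(x-.5,y-.5),P.max(0)-(x+w-.5,y+h-.5)]
    r=least_squares(res,x0,diff_step=1e-4); print(r.x,r.fun); return r.x
E
python3 - <<'E'
from fit import *
fit(cv2.imread('pics/w13.png'),eyes.calibration('wrist'),0,[.4353,.0942]); fit(cv2.imread('pics/w13.png'),eyes.calibration('wrist'),0,[.4353,.0942],70)
E
```

```text
blob [ 266  232   26   59 1250] at 278 265
[0.43489986 0.09684186] [-0.44912197 -1.2511405   0.45053038  1.04043871]
blob [ 266  232   26   58 1217] at 278 265
[0.43487589 0.0971903 ] [-0.45648837 -1.7418111   0.45834163  1.44375287]
```

Request:
{"fn": "apply_moves", "kwargs": {
  "steps": [0.08,-0.06,0.03,0,0,0,40,0,0,0,0,0,0,30,0,0,0,0,0,0,30,0,0,0,0,0,0,30]
}}

```text
t: 31.53
tool_pos: [0.435, 0.0971, 0.0246]
orientation: [2.136, 2.298, 0.006]
force: [0.2, -0.5, 0.5]
opening: 0.0294
gripper_force: 0.0
```

Request:
{"fn": "apply_moves", "kwargs": {
  "steps": [0,0,0,0,0,0,20,0,0,0,0,0,0,10,0,0,0,0,0,0,5,0,0,0,0,0,0,0,0,0,0,0,0,0,0,0,0,0,0,0,0,0],
  "grip_force": 10
}}

```text
t: 32.03
tool_pos: [0.4346, 0.097, 0.0241]
orientation: [2.136, 2.298, 0.005]
force: [-1.0, -0.1, 3.1]
opening: 0.0157
gripper_force: 10.0
```

```bash
python3 - <<'E'
from fit import *
im,c=save('wrist','w14.png'); s=robot.read_state();print(s['opening'],s['tool_pos'],s['gripper_force'])
fit(im,c,0,s['tool_pos'][:2])
E
```

```text
0.0157125122660169 [0.43454826 0.09703234 0.02411729] 10.003568977117538
blob [ 246  236   70  150 4846] at 281 266
[0.43623245 0.06504341] [ 22.16391177  42.34192389 -22.22685171 -36.37540432]
```

Request:
{"fn": "apply_moves", "kwargs": {
  "steps": [0,0,-0.2,0,0,0,0,0,0,-0.5,0,0,0,0,0,0,-0.8,0,0,0,0,0,0,-0.8,0,0,0,0,0,0,-0.8,0,0,0,0,0,0,-0.7,0,0,0,0,0,0,0,0,0,0,0,0,0,0,0,0,0,0]
}}

```text
t: 32.75
tool_pos: [0.4349, 0.0971, 0.1392]
orientation: [2.135, 2.296, 0.008]
force: [0.5, 0.2, -1.7]
opening: 0.016
gripper_force: 10.0
```

```bash
python3 - <<'E'
from fit import *
go([.4958,-.2022,.13],np.radians(4.3)); im,c=save('wrist','w15.png'); s=robot.read_state();print(s['opening'])
cv2.imwrite('pics/w15c.png',cv2.resize(im[200:340,200:360],(640,560))[:,:,::-1])
E
```

```text
shift [-10.1    1.3    0.33] turn [ 0.08  0.01 -0.02] pos [0.4349 0.0971 0.1392] yaw 4.2 q6 0.03 t 32.75
0.015466895666855393
```

Request:
{"fn": "apply_moves", "kwargs": {
  "steps": [-0.4,0.05,0,0.08,0,0,0,-0.9,0.12,0,0,0,0,0,-0.9,0.12,0,0,0,0,0,-0.9,0.12,0,0,0,0,0,-0.9,0.12,0,0,0,0,0,-0.9,0.12,0,0,0,0,0,-0.9,0.12,0,0,0,0,0,-0.9,0.12,0,0,0,0,0,-0.9,0.12,0,0,0,0,0,-0.9,0.12,0,0,0,0,0,-0.9,0.12,0,0,0,0,0,-0.7,0.1,0,0,0,0,0]
}}

```text
t: 33.8
tool_pos: [0.4952, -0.2037, 0.1357]
orientation: [-2.137, -2.296, 0.007]
force: [-0.3, -0.3, -0.4]
opening: 0.016
gripper_force: 10.0
```

Request:
{"fn": "apply_moves", "kwargs": {
  "steps": [0,0,0,0,0,0,0,0,0,0,0,0,0,0]
}}

```text
t: 33.97
tool_pos: [0.4951, -0.2024, 0.1358]
orientation: [-2.138, -2.295, 0.006]
force: [-0.4, 0.0, 0.0]
opening: 0.0157
gripper_force: 10.0
```

```bash
python3 - <<'E'
from fit import *
go([.4958,-.2022,.10],np.radians(4.3)); im,c=save('wrist','w16.png'); s=robot.read_state()
g,f=rect(im,c,.056,.496,-.202,.05,5000); a=g.astype(int)
m=(a[:,:,2]>a[:,:,0]+50);P=box(m,f)
# dark blob of the punch between fingers: rows/cols extents near the TCP
T=s['tool_pos'];z0=T[2]-.0241
for r,z in ((.008,0),(.008,.026)): 
    p=proj(c,[[T[0]+dx,T[1]+dy,z0+z] for dx,dy in ((r,0),(-r,0),(0,r),(0,-r),(0,0))]);print('pred',np.round(p).tolist())
u0=int(p[4,0])
for v in range(205,275,4): print(v,''.join('#' if x<60 else ('b' if im[v,u][2]>im[v,u][0]+40 else '.') for u,x in zip(range(u0-40,u0+41),im[v,u0-40:u0+41].max(1))))
E
```

```text
shift [0.   0.03 1.19] turn [-0.06 -0.01 -0.04] pos [ 0.4951 -0.2024  0.1358] yaw 4.1 q6 -0.55 t 33.97
centre [ 0.4957 -0.2013] size mm [56.7 47.1] long axis deg 4.1
pred [[294.0, 246.0], [270.0, 244.0], [283.0, 234.0], [281.0, 256.0], [282.0, 245.0]]
pred [[295.0, 263.0], [268.0, 261.0], [283.0, 250.0], [281.0, 274.0], [282.0, 262.0]]
205 .........bbbbb.......bbbbbbbbbbbbbbbbbbbbbbbbbbbbbbbbbbbbbbbbbbb.......bbbbb.....
209 .........bbbbbbbbbbbbbbbbbbbbbbbbb.................bbbbbbbbbbbbbbbbbbbbbbbbb.....
213 .........bbbbbbbbbbbbbbbbbbbbbb........................bbbbbbbbbbbbbbbbbbbbb.....
217 .........bbbbbbbbbbbbbbbbbbbb...........................bbbbbbbbbbbbbbbbbbb......
221 ..........bbbbbbbbbbbbbbbbbbbb.........................bbbbbbbbbbbbbbbbbbbb......
225 ..........bbbbbbbbbbbbbbbbbbbbbbb...................bbbbbbbbbbbbbbbbbbbbbbb......
229 ..........bbbbbbbbbbbbbbbbbbbbbbbbbbbbbbbbbbbbbbbbbbbbbbbbbbbbbbbbbbbbbbbbb......
233 ..........bbbbbbbbbbbbbbbbbbbbbbbbbbbbbbbbbbbbbbbbbbbbbbbbbbbbbbbbbbbbbbbbb......
237 ..........bbbbb.......bbbbbbbbbbbbbb.########.bbbbbbbbbbbbbbbbb.......bbbbb......
241 #.........bbbbbbbbbbbbbbbbbbbbb.##################.bbbbbbbbbbbbbbbbbbbbbbbb......
245 .............................#######################.............................
249 .............................#######################.............................
253 .........................##..#######################...##........................
257 ........................###..########################..##........................
261 ........................##################################.......................
265 .......................###################################.......................
269 .......................#####.##############################......................
273 ......................#####....###################....#####......................
```

```bash
python3 - <<'E'
from fit import *
c=eyes.calibration('wrist'); im=cv2.imread('pics/w16.png')
H=np.array([.4958,-.2022,.056]); ux=np.array([.997,.075,0]);uy=np.array([-.075,.997,0])
print('rim pred top/bot/left/right',np.round(proj(c,[H+.012*uy,H-.012*uy,H-.012*ux,H+.012*ux]),1).tolist())
print('plate edges pred',np.round(proj(c,[H+.022*uy,H-.022*uy,H-.028*ux,H+.028*ux]),1).tolist())
for v in range(184,234,2): print(v,im[v,280])
r=im[217].astype(int);b=r[:,0]>r[:,2]+40; print(np.where(np.diff(b.astype(int))!=0)[0])
E
```

```text
rim pred top/bot/left/right [[282.8, 207.3], [282.8, 234.0], [268.7, 220.9], [296.9, 220.8]]
plate edges pred [[282.7, 195.8], [282.8, 244.8], [250.0, 220.9], [315.7, 220.8]]
184 [136 139 143]
186 [133 137 140]
188 [133 137 141]
190 [130 133 137]
192 [97 71 56]
194 [89 53 28]
196 [141  88  45]
198 [143  89  46]
200 [144  89  47]
202 [144  88  45]
204 [145  89  46]
206 [132  89  65]
208 [135 138 141]
210 [136 140 143]
212 [133 135 141]
214 [128 131 135]
216 [129 133 136]
218 [121 124 128]
220 [112 114 118]
222 [110 113 117]
224 [106 108 112]
226 [108 111 115]
228 [97 81 73]
230 [82 50 25]
232 [92 54 28]
[249 269 296 315]
```

Request:
{"fn": "apply_moves", "kwargs": {
  "steps": [0.05,0.02,0.2,0,0,0,0,0,0,0.4,0,0,0,0,0,0,0.4,0,0,0,0,0,0,0.3,0,0,0,0,0,0,0.2,0,0,0,0,0,0,0.1,0,0,0,0,0,0,0,0,0,0,0,0,0,0,0,0,0,0]
}}

```text
t: 34.68
tool_pos: [0.4967, -0.2007, 0.09]
orientation: [-2.138, -2.3, 0.005]
force: [-1.0, 0.2, 0.0]
opening: 0.0155
gripper_force: 10.0
```

```bash
python3 - <<'E'
from fit import *
go([.4957,-.2010,.0655],np.radians(4.3)); print(robot.read_state()['force'])
E
```

```text
shift [-0.01 -0.03  0.82] turn [-0.03  0.01 -0.02] pos [ 0.4967 -0.2007  0.09  ] yaw 4.2 q6 -0.55 t 34.68
[-0.95255214  0.15309877  0.02836931]
```

Descend gently to just inside the hole, watching force.

Request:
{"fn": "apply_moves", "kwargs": {
  "steps": [-0.01,-0.03,0.1,0,0,0,0,0,0,0.15,0,0,0,0,0,0,0.15,0,0,0,0,0,0,0.1,0,0,0,0,0,0,0,0,0,0,0]
}}

```text
t: 35.1
tool_pos: [0.4951, -0.2008, 0.074]
orientation: [-2.137, -2.298, 0.005]
force: [0.5, 0.2, -0.7]
opening: 0.0154
gripper_force: 10.0
```

Request:
{"fn": "apply_moves", "kwargs": {
  "steps": [0,0,0.1,0,0,0,0,0,0,0.1,0,0,0,0,0,0,0.06,0,0,0,0,0,0,0.03,0,0,0,0,0,0,0,0,0,0,0,0,0,0,0,0,0,0]
}}

```text
t: 35.6
tool_pos: [0.4957, -0.2011, 0.0663]
orientation: [-2.138, -2.3, 0.005]
force: [0.9, 0.3, -1.5]
opening: 0.0156
gripper_force: 10.0
```

Request:
{"fn": "apply_moves", "kwargs": {
  "steps": [0,0,0.04,0,0,0,0,0,0,0.03,0,0,0,0,0,0,0,0,0,0,0,0,0,0,0,0,0,0]
}}

```text
t: 35.93
tool_pos: [0.4957, -0.2011, 0.0643]
orientation: [-2.138, -2.3, 0.005]
force: [-0.3, 1.2, -0.5]
opening: 0.0161
gripper_force: 10.0
```

Request:
{"fn": "apply_moves", "kwargs": {
  "steps": [0,0,0,0,0,0,22,0,0,0,0,0,0,30,0,0,0,0,0,0,40,0,0,0,0,0,0,60,0,0,0,0,0,0,60,0,0,0,0,0,0,60,0,0,-0.3,0,0,0,60,0,0,-0.7,0,0,0,60,0,0,-0.8,0,0,0,60,0,0,-0.8,0,0,0,60,0,0,-0.8,0,0,0,60,0,0,-0.4,0,0,0,60]
}}

```text
t: 36.93
tool_pos: [0.4975, -0.2017, 0.1825]
orientation: [2.137, 2.299, -0.003]
force: [1.2, -0.4, 0.8]
opening: 0.0557
gripper_force: 0.0
```

```bash
python3 - <<'E'
from fit import *
for i in range(4): im=eyes.read_camera('wrist')
im,c=save('wrist','w17.png'); 
for n,z in (('punch_center',.0665),('guide_blue_center',.049),('die_center',.029),('gauge_center',.034)): print(n,[(r['conf'],back(c,r['xy'],z)) for r in eyes.place_of('wrist',n)[:1]])
p=proj(c,[[.4958,-.2018,z] for z in (.056,.066,.093)]);print(p)
u=int(p[0,0])
for v in range(150,270,3): print(v,''.join('#' if x.max()<75 and x[2]<x[0]+25 else ('b' if int(x[2])>int(x[0])+40 else '.') for x in im[v,u-45:u+46]))
print(robot.read_state()['tool_pos'])
E
```

```text
punch_center [(0.79, array([[ 0.49237503, -0.20063977,  0.0665    ]]))]
guide_blue_center [(0.72, array([[ 0.49611364, -0.20277855,  0.049     ]]))]
die_center []
gauge_center [(0.46, array([[ 0.49689192, -0.20227765,  0.034     ]]))]
[[281.84125058 207.46931832]
 [281.8122933  210.37490979]
 [281.72361231 219.27321391]]
150 ...........................................................................................
153 ...........................................................................................
156 ...........................................................................................
159 .....................................................................................###...
162 .######.............................................................................#####..
165 #########..................................................................................
168 ...........................................................................................
171 ...........................................................................................
174 .....
[... 2400 characters left out ...]
......................................................................................
252 ...........................................................................................
255 ...........................................................................................
258 ...........................................................................................
261 ...........................................................................................
264 ...........................................................................................
267 ...........................................................................................
[ 0.49526932 -0.2005708   0.17657717]
```

The punch stands upright in the hole: its columns stay centred from foot to top, and the top is at the predicted row. The arm is clear, so I'm handing in.

```bash
python3 -c "
from plant import robot
print(robot.close_job())"
```

```text
the job is handed in; nothing more can be done
None
```

I handed the job in at about 37 s: the die block, gauge block, blue guide plate and upright punch are stacked on the shoe, and my last camera check showed the punch upright in the hole. `close_job()` returned no verdict.

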